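Set the polariser lever of the inspection ring light and take the picture

TASK

Get the inspection ring light ready and photograph the sample tile lying in it: push the orange lever round with the fingertips until its white pointer stands at the red mark, take the fingers off the lever, and only then press the black button fully down and let it come back up. Only push and press: do not pinch the lever between the fingers, and leave the tile in the ring and everything else on the table where it is.

Things in the scene. Friction and masses are not known exactly. Their poses are not given: they have to be found in the camera images.
- ring_light: inspection ring light, fixed: round grey housing, 242 mm across, black scale face 38 mm above the table. Origin: centre of the underside, on the polariser ring's vertical axis. Its own -x axis points to the middle of the scale (roughly to the robot), z up. On its +y side (left seen from the robot) a grey lobe 75 mm wide, 36 mm high, carries the black button
- polariser_ring (a joint): angle of the dark knurled ring (radius 52 to 70 mm, top 55 mm above the table), rad; 0 mid-scale, positive anticlockwise seen from above; stops at -1.15 and 1.15. It is stiff (about 0.12 N m, 1.5 N at the lever) and stays where left. Its lever: an arm outwards, top 52 mm above the table, with an upright orange paddle at its end
- paddle_top (a point): middle of the upper end of the upright orange lever paddle: 84 mm from the ring's axis and 94 mm above the table. The paddle is 14 mm along the radius and 14 mm across it (two cheeks with a narrow slit), and stands up 42 mm from the arm. Push it sideways, along the arc
- pointer_line (a point): point of the ring at the radius of the marks (108 mm), straight out from the lever along its white pointer (the pointer itself ends at 103 mm); when this point lies over a mark the lever is set to that mark
- mark_red: red round mark, 16 mm in diameter, 3 mm high, on the scale face 108 mm from the ring's axis: the wanted setting. It sits at one of four places on the scale, at ring angles -0.9, -0.45, 0.45 or 0.9 rad; its top is 41 mm above the table. Origin: centre of its underside
- shot_button (a joint): travel of the black push-button, m: 0 up, 0.006 fully down; a spring (about 5 N when fully down) brings it back up
- shot_button_top (a point): middle of the top of the black push-button, 28 mm in diameter, 150 mm from the ring axis on the +y side, 58 mm above the table when up; it is pressed straight down
- mark_yellow: yellow mark, same size and radius, at another of the four places; not wanted
- mark_green: green mark, same size and radius, at another of the four places; not wanted
- mark_blue: blue mark, same size and radius, at another of the four places; not wanted
- sample_tile: loose red tile with a pale eggshell patch, 60x60x6 mm, lying on the round stage in the middle of the ring, its top 48 mm above the table; must stay. Origin: centre of its underside
- spare_tile: loose black tile with a pale patch, 60x60x6 mm, on the table right of the ring light; bystander. Origin: centre of its underside
- burnisher: small loose purple, yellow and tan burnisher, 42x19x12 mm, on the table, to the right; bystander. Origin: centre of its underside
- wax_pot: loose round white and blue pot, 69 mm across, 41 mm high, right of the ring light; bystander. Origin: centre of its underside
- pigment_jar: loose clear jar with a dark cap, 70 mm across, 86 mm high, left of the ring light; bystander. Origin: centre of its underside

How it is judged:
On the way, in this order (a step that is already met when the one before it is completed fails the run):
1. the lever's pointer stands at the red mark (within 8 mm), the ring is still and the fingers are off it (horizontal distance between pointer_line and mark_red below 0.008 m and contact force between the fingers and ring_light below 0.3 N and velocity of joint polariser_ring between -0.03 and 0.03 rad/s), for 0.3 s.
2. the black button is pressed fully down (at least 5 of its 6 mm) with the pointer at the red mark (horizontal distance between pointer_line and mark_red below 0.008 m and value of joint shot_button above 0.005 m), for 0.05 s.
At the end, for the whole second after the job is handed in: the lever's pointer line is within 8 mm of the middle of the red mark (at 108 mm radius), the ring at rest and not touched, the button back up (under 2 mm), the tile and the other loose things within 15 mm of where they were (all of step 1 and value of joint shot_button below 0.002 m and distance of each of sample_tile, spare_tile, burnisher, wax_pot, pigment_jar from where it was at the start of the episode below 0.015 m).
It fails at once if the button is pressed (over 3 mm) while the pointer is not at the red mark (not (horizontal distance between pointer_line and mark_red below 0.008 m) and value of joint shot_button above 0.003 m).
It fails at once if the lever is pinched: fingers press on both of its sides at once (over 1.5 N each) (contact force between the fingers and polariser_ring_c13 above 1.5 N and contact force between the fingers and polariser_ring_c14 above 1.5 N).
It fails at once if the tile in the ring or another loose thing is moved more than 15 mm or lifted (distance of any of sample_tile, spare_tile, burnisher, wax_pot, pigment_jar from where it was at the start of the episode above 0.015 m).
It also fails if it takes over 51 s, if anything falls off the work surface, if the arm or the gripper's body presses on something with over 40 N, if the wrist force passes 120 N, or if a joint passes its speed limit or range.

ROBOT

A 6-joint arm with a two-finger parallel gripper is mounted at the origin on a cart in front of the work surface, level with it; the furniture and walls round the work are solid. World frame = base frame: x ahead of the robot, y to its left, z up, the work surface at z = 0. Lengths are in m, angles in rad, forces in N, time in s.
With the tool pointing down it reaches from about 0.3 to 1 m from the base axis. Payload 5.1 kg.
Tool frame: the origin (TCP) lies midway between the tips of the shut fingers; the grasp point (between the pads) lies 19 mm behind it (env.pinch_z is the z of the grasp point in the tool frame, in m); z points along the fingers, y is the line along which they close (so a half turn about z gives the same grasp; the last joint's range is limited). The gripper opens to 95 mm and grips with 3 to 60 N. Pads are 20 mm wide; open, the fingers measure 119 mm over their backs; the gripper's body (75 mm by 180 mm) begins 59 mm behind the grasp point.
Start: joints at [-1.346, 0.124, 1.65, -0, 1.367, -0.083], TCP at [0.197, -0.619, 0.215] pointing down, gripper open.
Joint ranges: [-2.61, 2.61], [-1.02, 2.33], [0.03, 2.71], [-1.35, 4.49], [0.32, 2.68], [-2.91, 2.91]. Speed limits (rad/s): [2.57, 2.57, 3.14, 3.14, 3.14, 3.14].

INTERFACE

Orientations are given as a rotation vector (axis times angle).
In Python, from rig import env gives the robot as it stands.
- The arm moves only by the tool move_arm, never from a script. Its arguments are lists of equal length, an entry for each row: "translation": the shift along the tool's x, y, z in mm, a list of three; "roll": the turn about the tool's z in rad; "gripper": the closure in counts, from 0 (fully open) to 255 (shut). A call has 1 to 12 rows; each row is the pose to reach, as a shift and turn from the pose commanded when the call began, along the tool's axes at that moment; what a row does not reach only later rows make up. A row lasts 1/8 s, in which the tool goes at most 62.5 mm and 10.7 degrees, less where a joint would pass 70% of its speed; a pose out of reach is approached as far as the arm can. A call with a gripper value outside its range is refused whole. The fingers move at their own pace and stop on an object; the grip force is fixed at half the most. Time passes only in rows, so rows that repeat a pose let the fingers close. It gives the time, the measured TCP pose, the force, the opening and the grip force at its end, in the units of the state.
- env.read_state(): the state, without advancing time (a new reading comes with each control period).
- env.snapshot(name): name is "scene" or "top" or "wrist"; returns a dict with "pixels" (384x512x3 uint8, red, green, blue), "range_z" (384x512 float32, m along the optical axis (not along the pixel's ray), 0 where there is no reading), "mtx" (3x3 intrinsics, pixels), "rvec" (rotation vector, rad) and "tvec" (3), from world to camera coordinates, as OpenCV has them. Camera axes: x right, y down, z forward; pixel columns grow to the right and rows downward; lengths in m; the calibration is good to about 2 mm. A picture is of the moment at which its call begins.
- env.hand_in(): hands the job in; it is judged then, once.
The state is a dict: "time": time; "joint_pos": joint angles; "dq": joint speeds; "joint_torque": joint torques, N m; "eef_pos": TCP position; "tcp_rot": TCP orientation; "wrist_force": force on the tool from outside, world axes, zero at the start; "wrist_torque": the same for the moment, N m; "finger_gap": finger opening in m; "finger_force": force on a finger pad.
Only numpy, scipy, OpenCV 4.12 (cv2) and the standard library are available. Lean on these libraries where they do the work, as an engineer would, in place of code of your own. Each camera call takes 0.05 s, during which the arm holds its last target. There are 200 camera calls.

## Working session

There is one attempt and no reset: what is moved stays moved. The work goes in short steps, Python scripts to look and compute and a tool call to move; the robot and the scene stay as the last step left them, time stands still between calls to the robot, and variables do not carry over. Pictures are saved under pics/ and viewed, at most 10 in all, crops included, and the job is handed in when it is done.

Besides the shell and the picture viewer there is one more tool, called after ">>>" as name(argument=value, ...) on one line, values as JSON. move_arm: Moves the arm, as the interface text tells. Its arguments: {"type":"object","properties":{"translation":{"type":"array"},"roll":{"type":"array"},"gripper":{"type":"array"}},"required":["translation","roll","gripper"]}

```bash
mkdir -p pics; cat > h.py <<'E'
import numpy as np, cv2
from rig import env
def snap(n,f=None):
    s=env.snapshot(n)
    if f: cv2.imwrite(f'pics/{f}.png',cv2.cvtColor(s['pixels'],cv2.COLOR_RGB2BGR))
    return s
def ray(s,uv,z):
    R=cv2.Rodrigues(np.array(s['rvec'],float))[0]; t=np.array(s['tvec'],float).ravel()
    c=-R.T@t; d=R.T@np.linalg.inv(s['mtx'])@np.array([uv[0],uv[1],1.])
    return c+d*(z-c[2])/d[2]
E
python3 - <<'E'
from h import *
a=snap('top','top1');b=snap('scene','scene1')
st=env.read_state();print(st['eef_pos'],st['tcp_rot'],st['time'],st['finger_gap'])
E
```

```text
[ 0.19678909 -0.61888227  0.2134928 ] [-3.10256543e+00 -4.81374808e-01  1.96155996e-04] 0.1 0.09501951184787147
```

View pics/top1.png

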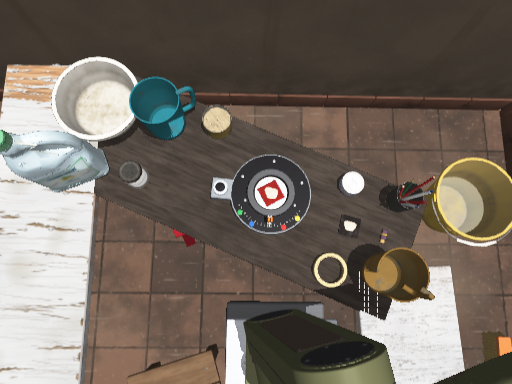

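View pics/scene1.png

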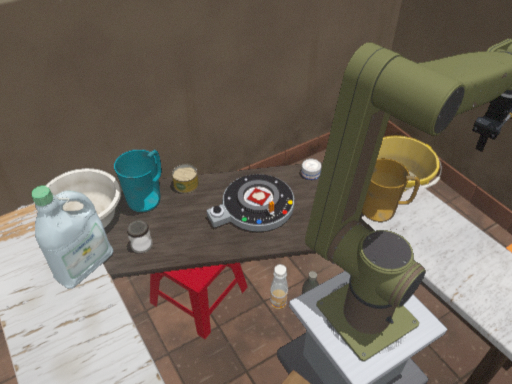

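The top view shows the ring at about (271,194) and the button at (220,188). The marks are green (240,212), blue (252,224), red (284,227) and yellow (298,218), with the lever near (269,221).

```bash
cat >> h.py <<'E'
def masks(s):
    hsv=cv2.cvtColor(s['pixels'],cv2.COLOR_RGB2HSV);o={}
    for n,lo,hi in [('red',(0,170,110),(6,255,255)),('orange',(8,170,90),(18,255,255)),('yellow',(23,150,110),(33,255,255)),('green',(45,120,60),(85,255,255)),('blue',(100,150,80),(125,255,255))]:
        m=cv2.inRange(hsv,lo,hi)
        if n=='red': m|=cv2.inRange(hsv,(175,170,110),(180,255,255))
        k,_,S,C=cv2.connectedComponentsWithStats(m); o[n]=[(C[i],S[i,4]) for i in range(1,k) if S[i,4]>=4]
    return o
E
python3 - <<'E'
from h import *
s=snap('top'); o=masks(s)
P={}
for n in o:
    for c,a in o[n]:
        if 225<c[0]<315 and 150<c[1]<240: print(n,c.round(1),a,ray(s,c,.094 if n=='orange' else .041).round(4))
# circle: scale face dark pixels
crop=s['pixels'][145:245,200:325]
cv2.imwrite('pics/crop.png',cv2.resize(cv2.cvtColor(crop,cv2.COLOR_RGB2BGR),None,fx=6,fy=6,interpolation=cv2.INTER_CUBIC))
R=cv2.Rodrigues(np.array(s['rvec']))[0];print('cam',-R.T@np.array(s['tvec']).ravel())
E
```

```text
red [270.3 192.9] 223 [0.5134 0.0348 0.041 ]
red [283.  226.8] 21 [ 0.4133 -0.0026  0.041 ]
orange [270.2 219.2] 20 [0.4288 0.0377 0.094 ]
yellow [297.  216.4] 5 [ 0.4442 -0.0436  0.041 ]
yellow [296.5 219.8] 4 [ 0.4343 -0.042   0.041 ]
green [239.4 211.8] 24 [0.4557 0.1251 0.041 ]
blue [251.  223.5] 24 [0.4219 0.0906 0.041 ]
cam [0.30081939 0.08932588 1.14307196]
```

View pics/crop.png

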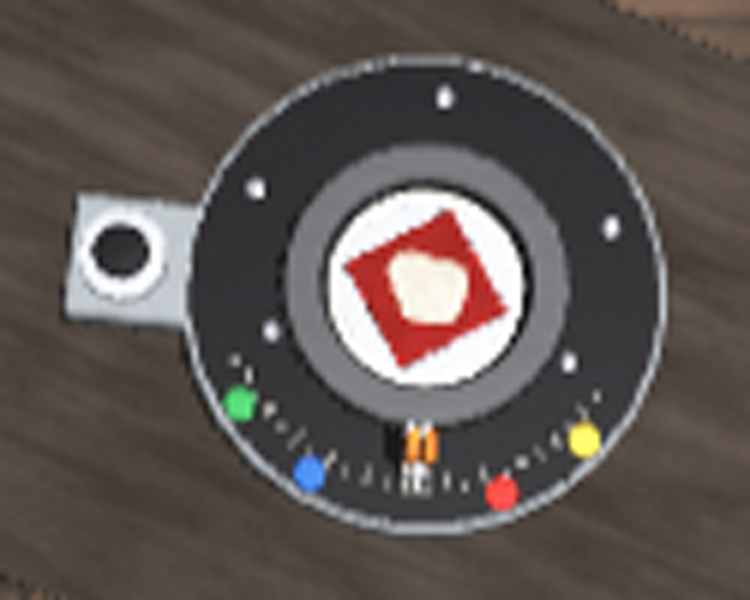

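The crop is sharper: red mark at crop (502,493), lever at (420,443) just left of it with its pointer at (415,480), and button at (121,250). Red comes second from the right, so it sits at ring angle +0.45. I'll fit the ring centre and yaw from the four marks.

```bash
python3 - <<'E'
from h import *
from scipy.optimize import least_squares
s=snap('top')
cr=lambda x,y:(200+(x+.5)/6-.5,145+(y+.5)/6-.5)
px={-.9:(240,403),-.45:(309,473),.45:(502,493),.9:(584,440)}
M={t:ray(s,cr(*p),.041)[:2] for t,p in px.items()}
f=lambda v:np.concatenate([np.array(v[:2])+.108*np.array([np.cos(np.pi+v[2]+t),np.sin(np.pi+v[2]+t)])-m for t,m in M.items()])
r=least_squares(f,[.52,.04,0]);c=r.x[:2];psi=r.x[2];print(r.x,r.fun.round(4))
b=ray(s,cr(121,250),.058)[:2];print('button',b,'pred',c+.15*np.array([-np.sin(psi),np.cos(psi)]))
for n,p,z in [('top',(422,443),.094),('pointer',(415,482),.052)]:
    q=ray(s,cr(*p),z)[:2]-c;print(n,q+c,np.hypot(*q),(np.arctan2(-q[1],-q[0])-psi))
circ=ray(s,cr(426,295),.038)[:2];print('housing centre approx',circ)
for t in(.0,.45):print(t,c+.084*np.array([np.cos(np.pi+psi+t),np.sin(np.pi+psi+t)]))
print('red tangent dir',[-np.sin(np.pi+psi+.45),np.cos(np.pi+psi+.45)])
st=env.read_state();print(cv2.Rodrigues(np.array(st['tcp_rot']))[0].round(3))
E
```

```text
[ 0.51463579  0.03426647 -0.09579304] [-0.0001  0.0004  0.0002 -0.0001 -0.0001 -0.     -0.     -0.0002]
button [0.52771971 0.18303218] pred [0.52898278 0.18357878]
top [0.43080625 0.03830905] 0.08392695535489854 0.047606574005263004
pointer [0.4171646  0.03956227] 0.0976149509588555 0.041514488737187286
housing centre approx [0.51123476 0.03386757]
0.0 [0.4310209  0.04230079]
0.45 [0.43585035 0.00513135]
red tangent dir [np.float64(0.3468466639599121), np.float64(-0.9379218473305118)]
[[ 0.953  0.303 -0.   ]
 [ 0.303 -0.953  0.001]
 [ 0.    -0.001 -1.   ]]
```

```bash
python3 - <<'E'
from h import *
s=snap('top');Z=s['range_z'];R=cv2.Rodrigues(np.array(s['rvec']))[0]
v,u=np.mgrid[:384,:512];p=np.stack([u,v,0*u+1.],-1)@np.linalg.inv(s['mtx']).T*Z[...,None]
w=(p-np.array(s['tvec']).ravel())@R
for n,(a,b,c,d) in dict(mug=(360,435,245,302),pens=(385,435,175,215),cup2=(310,350,250,290),ringl=(200,315,150,236)).items():
    q=w[c:d,a:b].reshape(-1,3);i=q[:,2].argmax();print(n,q[i].round(3))
E
```

```text
mug [0.301 0.089 1.143]
pens [0.301 0.089 1.143]
cup2 [0.301 0.089 1.143]
ringl [0.301 0.089 1.143]
```

>>> move_arm(translation=[[0,0,-60],[0,0,-90]], roll=[0,0], gripper=[255,255])

```text
time: 0.5
eef_pos: [0.1971, -0.6201, 0.308]
tcp_rot: [3.101, 0.481, 0.001]
wrist_force: [1.2, -0.6, 0.1]
finger_gap: 0.0803
finger_force: 0.0
```

>>> move_arm(translation=[[436,-600,0],[436,-600,0],[436,-600,0],[436,-600,0],[436,-600,0],[436,-600,0],[436,-600,0],[436,-600,0],[436,-600,0],[436,-600,0],[436,-600,0],[436,-600,0]], roll=[0,0,0,0,0,0,0,0,0,0,0,0], gripper=[255,255,255,255,255,255,255,255,255,255,255,255])

```text
time: 2.0
eef_pos: [0.4307, 0.0868, 0.3049]
tcp_rot: [3.104, 0.483, 0.002]
wrist_force: [0.3, -0.0, -0.1]
finger_gap: 0.0008
finger_force: 0.0
```

>>> move_arm(translation=[[0,0,60],[0,0,120],[0,0,175],[0,0,175],[0,0,175]], roll=[0,0,0,0,0], gripper=[255,255,255,255,255])

```text
time: 2.62
eef_pos: [0.432, 0.0845, 0.132]
tcp_rot: [3.104, 0.481, 0.005]
wrist_force: [-0.1, 1.0, 1.2]
finger_gap: 0.0004
finger_force: 0.0
```

```bash
python3 - <<'E'
from h import *
s=snap('wrist','w1')
st=env.read_state();print(st['eef_pos'])
for n,l in masks(s).items():
    for c,a in l:
        if a>60: print(n,c.round(1),a,ray(s,c,.094 if n=='orange' else .041).round(4))
E
```

```text
[0.43274962 0.08451603 0.13292276]
red [341.1 239.3] 201 [ 0.4135 -0.0015  0.041 ]
orange [312.4 226.6] 502 [0.4368 0.0452 0.094 ]
yellow [392.1 226.9] 203 [ 0.4396 -0.0418  0.041 ]
green [222.2 156.7] 265 [0.4553 0.1258 0.041 ]
blue [249.1 202.8] 221 [0.422  0.0913 0.041 ]
```

View pics/w1.png

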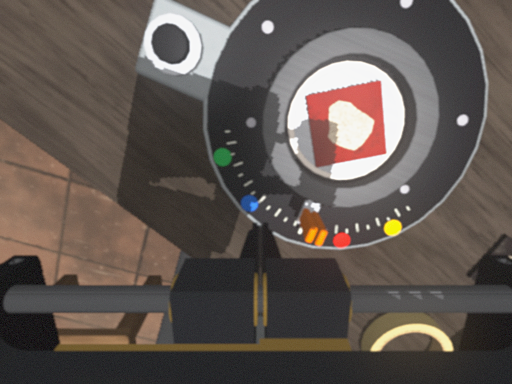

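The wrist view agrees with the top view: paddle at (315,235), red mark at (341,239), and the fingertips (260,250) left of the lever over free space. I'll go down and push.

>>> move_arm(translation=[[0,0,32],[0,0,64],[0,0,64],[-4,10,64],[-6,20,64],[-8,26,64],[-10,32,64],[-12,38,64],[-14,44,64],[-16,49,64],[-16,49,64]], roll=[0,0,0,0,0,0,0,0,0,0,0], gripper=[255,255,255,255,255,255,255,255,255,255,255])

```text
time: 4.05
eef_pos: [0.4298, 0.0324, 0.0653]
tcp_rot: [3.104, 0.481, -0.002]
wrist_force: [-0.4, 0.8, -0.2]
finger_gap: 0.001
finger_force: 0.0
```

```bash
cat >> h.py <<'E'
c0=np.array([.5146,.0343]);psi=-.0958
def look(n,f=None):
    s=snap(n,f)
    for k,l in masks(s).items():
        for c,a in l:
            z=.094 if k=='orange' else .041
            q=ray(s,c,z)[:2]-c0
            if k in('orange','red') and a>6 and .06<np.hypot(*q)<.13: print(n,k,c.round(1),a,(q+c0).round(4),'r',np.hypot(*q).round(4),'ang',(np.arctan2(-q[1],-q[0])-psi).round(3))
E
python3 - <<'E'
from h import *
look('top');look('wrist','w2');st=env.read_state();print(st['eef_pos'],st['wrist_force'])
E
```

```text
top red [283.5 227.6] 11 [ 0.4109 -0.0038] r 0.1105 ang 0.447
wrist red [305.8 254.7] 46 [ 0.4177 -0.0056] r 0.1048 ang 0.487
wrist orange [289.1 244.4] 557 [0.4462 0.022 ] r 0.0695 ang 0.273
[0.42982146 0.03268096 0.06530319] [-0.34658592  1.22580606 -0.11967899]
```

View pics/w2.png

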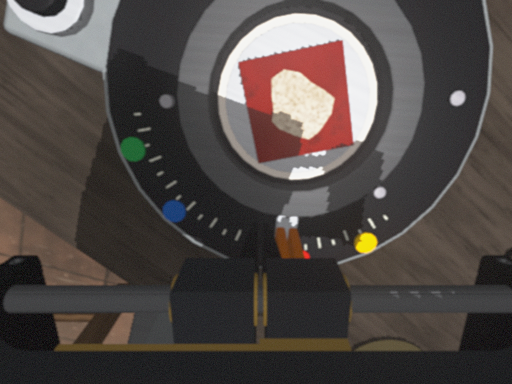

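The fingers touch the paddle (290,240) from the left. The red mark shows just right of it at (306,255), partly hidden. The white spot at the lever root (288,220) gives the angle better; in w1 it was at (313,206).

```bash
cat >> h.py <<'E'
def root(f=None):
    s=snap('wrist',f)
    R=cv2.Rodrigues(np.array(s['rvec']))[0];t=np.array(s['tvec']).ravel()
    p=s['pixels'].astype(int);m=((p.min(2)>150)&(p.max(2)-p.min(2)<40)).astype(np.uint8)
    k,_,S,C=cv2.connectedComponentsWithStats(m)
    for i in range(1,k):
        q=ray(s,C[i],.053)[:2]-c0;a=np.arctan2(-q[1],-q[0])-psi
        if S[i,4]>8 and .055<np.hypot(*q)<.085 and abs(a)<.9: print('root',C[i].round(1),S[i,4],'r',np.hypot(*q).round(4),'ang',a.round(3))
E
python3 - <<'E'
from h import *
root()
import h
im=cv2.cvtColor(cv2.imread('pics/w1.png'),cv2.COLOR_BGR2RGB)
s=env.snapshot('top');cv2.imwrite('pics/t3.png',cv2.resize(cv2.cvtColor(s['pixels'][195:245,225:325],cv2.COLOR_RGB2BGR),None,fx=6,fy=6,interpolation=cv2.INTER_CUBIC))
E
```

```text
root [280.1 217.9] 33 r 0.0721 ang 0.249
root [293.4 220.4] 77 r 0.073 ang 0.369
```

View pics/t3.png

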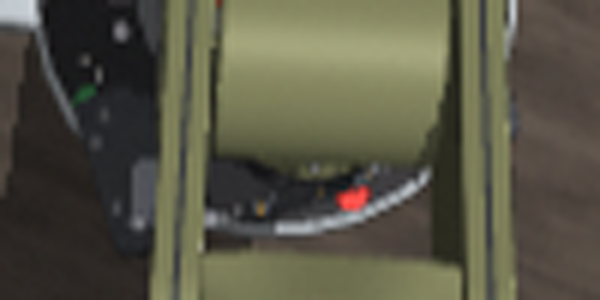

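The arm hides the lever from the top camera in this crop; only the red mark shows, at (352,198). From the root spot the lever is at about 0.31 rad, so roughly 12 mm of arc is left. I'll push 8 mm, back off and look.

>>> move_arm(translation=[[-1,4,0],[-1,8,0],[-1,8,0],[-1,-12,0],[-1,-30,-40],[-1,-40,-80],[-1,-40,-80]], roll=[0,0,0,0,0,0,0], gripper=[255,255,255,255,255,255,255])

```text
time: 5.12
eef_pos: [0.4198, 0.0711, 0.1498]
tcp_rot: [3.103, 0.483, 0.013]
wrist_force: [0.9, 0.0, -0.7]
finger_gap: 0.0003
finger_force: 0.0
```

```bash
python3 - <<'E'
from h import *
root('w3');look('wrist');st=env.read_state();print(st['eef_pos'])
s=cv2.imread('pics/w3.png');cv2.imwrite('pics/w3c.png',cv2.resize(s[150:290,200:400],None,fx=4,fy=4,interpolation=cv2.INTER_CUBIC))
E
```

```text
root [283.  153.4] 342 r 0.0604 ang -0.392
root [354.8 165.9] 607 r 0.0574 ang 0.779
root [331.5 187.3] 100 r 0.0733 ang 0.426
wrist red [326.4 218.7] 90 [0.4103 0.    ] r 0.1098 ang 0.413
wrist orange [329.2 196. ] 11 [0.4455 0.0234] r 0.07 ang 0.253
wrist orange [339.8 211.4] 279 [0.4362 0.0108] r 0.0818 ang 0.387
[0.41728894 0.0705787  0.14574555]
```

View pics/w3c.png

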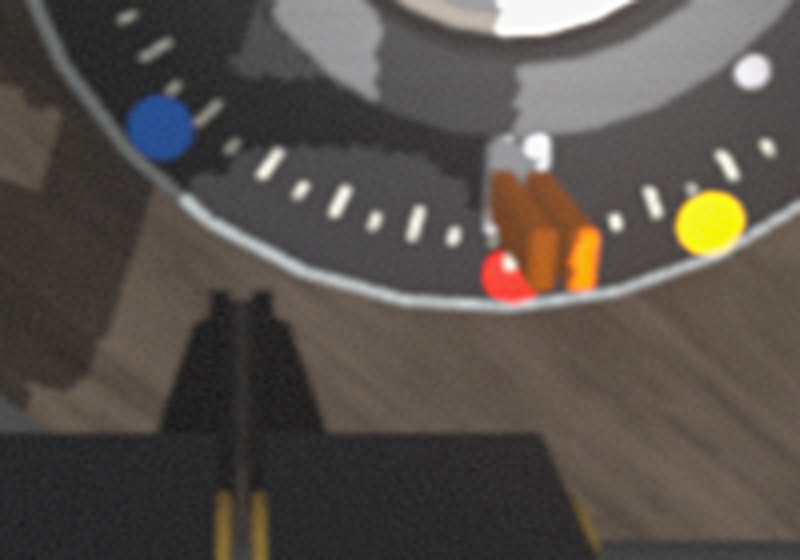

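The fingers are off. The lever now stands almost at red: the white pointer tip at crop (508,262) overlaps the red mark at (508,277). The cheek tops are near (540,258) and (583,260). I'll compare this with the calibrated geometry.

```bash
python3 - <<'E'
from h import *
s=snap('wrist','w4')
c=s['pixels'];R=s['rvec'];
def proj(r,t,z):
    a=np.pi+psi+t;P=np.array([[c0[0]+r*np.cos(a),c0[1]+r*np.sin(a),z]])
    return ((cv2.projectPoints(P,s['rvec'],s['tvec'],s['mtx'],None)[0].ravel()-[200,150])*4).round(0)
for t in(.36,.40,.45,.5):print(t,'tip',proj(.103,t,.052),'top',proj(.084,t,.094),'root',proj(.073,t,.052),'mark',proj(.108,t,.041))
print('yellow',proj(.108,.9,.041),'blue',proj(.108,-.45,.041))
im=cv2.imread('pics/w4.png');cv2.imwrite('pics/w4c.png',cv2.resize(im[150:290,200:400],None,fx=4,fy=4,interpolation=cv2.INTER_CUBIC))
print(env.read_state()['eef_pos'])
E
```

```text
0.36 tip [496. 262.] top [550. 253.] root [511. 138.] mark [485. 265.]
0.4 tip [514. 263.] top [568. 253.] root [524. 138.] mark [503. 265.]
0.45 tip [536. 262.] top [589. 253.] root [540. 138.] mark [525. 265.]
0.5 tip [559. 261.] top [611. 251.] root [556. 137.] mark [548. 263.]
yellow [724. 214.] blue [164. 116.]
[0.41662404 0.07046672 0.14472483]
```

View pics/w4c.png

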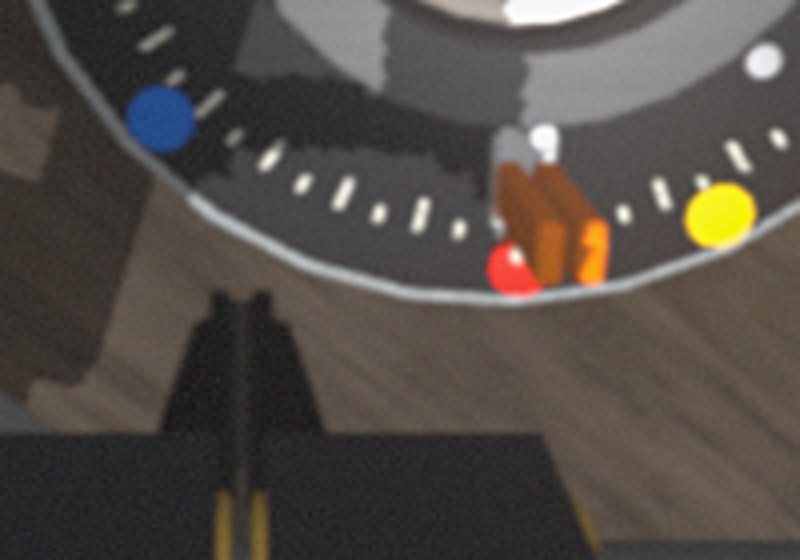

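Cheek tops and lever root both put the lever at about 0.42 rad, roughly 3 mm from the red mark and well inside the 8 mm tolerance, with the fingers off. Next I'll move over the button.

>>> move_arm(translation=[[47,-25,0],[94,-50,0],[141,-74,0],[141,-74,0],[141,-74,40],[141,-74,65],[141,-74,65],[141,-74,65]], roll=[0,0,0,0,0,0,0,0], gripper=[255,255,255,255,255,255,255,255])

```text
time: 6.28
eef_pos: [0.5292, 0.1834, 0.0812]
tcp_rot: [3.105, 0.481, 0.001]
wrist_force: [1.3, 0.5, 0.3]
finger_gap: 0.0001
finger_force: 0.0
```

```bash
python3 - <<'E'
from h import *
st=env.read_state();print(st['eef_pos'],st['wrist_force'])
s=snap('top','t5');cv2.imwrite('pics/t5c.png',cv2.resize(cv2.cvtColor(s['pixels'][145:245,200:325],cv2.COLOR_RGB2BGR),None,fx=6,fy=6,interpolation=cv2.INTER_CUBIC))
E
```

```text
[0.52916236 0.18342965 0.08116657] [1.31858525 0.49128026 0.29939487]
```

View pics/t5c.png

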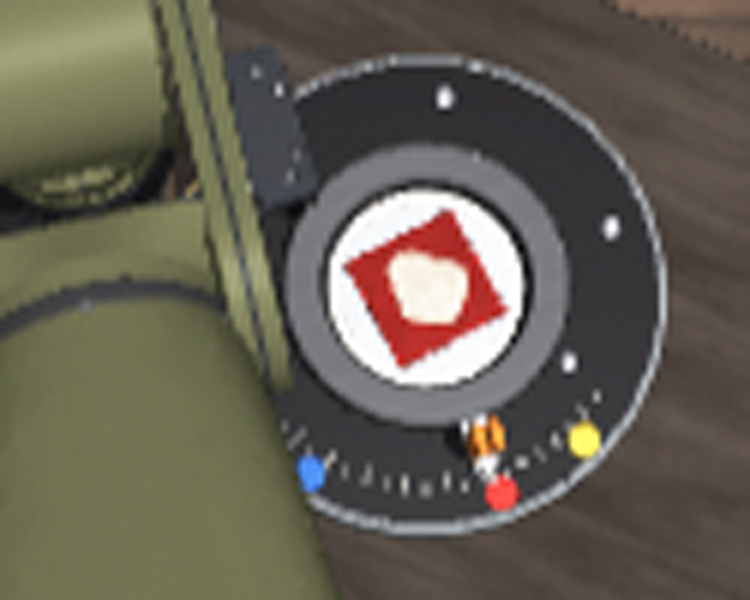

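The top view is clear now: paddle top at crop (488,437), pointer tip at (487,468) and red mark at (502,493), with the tile unmoved. I'll check the angle once more before pressing.

```bash
python3 - <<'E'
from h import *
s=snap('top')
cr=lambda x,y:(200+(x+.5)/6-.5,145+(y+.5)/6-.5)
for n,p,z in [('top',(488,437),.094),('tip',(487,468),.052),('red',(502,493),.041)]:
    q=ray(s,cr(*p),z)[:2]-c0;print(n,np.hypot(*q).round(4),(np.arctan2(-q[1],-q[0])-psi).round(3))
E
```

```text
top 0.0849 0.414
tip 0.095 0.41
red 0.1079 0.451
```

The lever is at 0.41 rad from above, about 4 mm from red, so it's within tolerance. I'll press now.

>>> move_arm(translation=[[0,0,12],[0,0,20],[0,0,25],[0,0,28],[0,0,30],[0,0,30],[0,0,30]], roll=[0,0,0,0,0,0,0], gripper=[255,255,255,255,255,255,255])

```text
time: 7.25
eef_pos: [0.5288, 0.1839, 0.0522]
tcp_rot: [3.104, 0.482, -0.003]
wrist_force: [-5.6, -0.9, 10.9]
finger_gap: 0.0004
finger_force: 5.5
```

>>> move_arm(translation=[[0,0,2],[0,0,2],[0,0,2]], roll=[0,0,0], gripper=[255,255,255])

```text
time: 7.62
eef_pos: [0.5289, 0.1839, 0.052]
tcp_rot: [3.104, 0.482, -0.004]
wrist_force: [-11.3, -4.4, 20.1]
finger_gap: 0.0006
finger_force: 10.4
```

The TCP stopped at z = 0.052 while the force rose to 20 N, so the button is at its bottom stop. I'll lift off.

>>> move_arm(translation=[[0,0,-20],[0,0,-60],[0,0,-110],[0,0,-110],[0,0,-110]], roll=[0,0,0,0,0], gripper=[255,255,255,255,255])

```text
time: 8.25
eef_pos: [0.529, 0.184, 0.1585]
tcp_rot: [-3.104, -0.482, -0.0]
wrist_force: [-0.5, -0.0, -0.1]
finger_gap: -0.0001
finger_force: 0.0
```

```bash
python3 - <<'E'
from h import *
look('top');print(env.read_state()['wrist_force']);print(env.hand_in())
E
```

```text
top red [283.1 226.9] 20 [ 0.413  -0.0027] r 0.1081 ang 0.445
top orange [280.6 217.6] 25 [0.4335 0.0086] r 0.085 ang 0.403
[-0.20454221  0.26462634  0.60480004]
the job is handed in; nothing more can be done
None
```

I pushed the lever to about 4 mm from the red mark (8 mm allowed), took the fingers off, pressed the button to its stop, lifted clear and handed the job in; the hand-in gave no verdict.

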